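# Feed a bead vial into the viewing booth with one turn of the flywheel

### The arm

A 7-joint arm with a two-finger parallel gripper is mounted at the origin on a cart in front of the work surface, level with it; the furniture and walls round the work are solid. World frame = base frame: x ahead of the robot, y to its left, z up, the work surface at z = 0. Lengths are in m, angles in rad, forces in N, time in s.
With the tool pointing down it reaches from about 0.4 to 0.9 m from the base axis. Payload 5.6 kg.
Tool frame: the origin (TCP) lies between the finger pads; the fingertips stand 14 mm ahead of it and the grasp point (between the pads) lies 5 mm behind it; z points along the fingers, y is the line along which they close (so a half turn about z gives the same grasp; the last joint's range is limited). The gripper opens to 92 mm and grips with 3 to 60 N. Pads are 20 mm wide; open, the fingers measure 128 mm over their backs; the gripper's body (75 mm by 189 mm) begins 69 mm behind the grasp point.
Start: joints at [-1.182, 0.468, -0.012, 1.603, 0.006, 1.071, -0.056], TCP at [0.272, 0.59, 0.229] pointing down, gripper open.
Joint ranges: [-2.53, 2.53], [-0.31, 2.02], [-1.57, 1.55], [0.28, 2.44], [-1.29, 4.43], [0.15, 1.84], [-2.92, 2.92]. Speed limits (rad/s): [2.57, 2.57, 3.14, 3.14, 3.14, 3.14, 3.14].

### API

Orientations are given as [roll, pitch, yaw] about the fixed x, y, z axes, in that order (R = Rz(yaw) Ry(pitch) Rx(roll)).
In Python, from workcell import observe, camera, close_job gives the robot as it stands.
- The arm moves only by the tool servo_tool, never from a script. Its arguments are lists of equal length, an entry for each row: "jaw": the finger opening in mm, from 0 to 91.9; "xyz": the shift along the tool's x, y, z in units of 25 mm (1.0 is 25 mm), a list of three; "turn": the turn about the tool's z in units of 5 degrees (1.0 is 5 degrees). A call has 1 to 20 rows; each row shifts and turns the commanded pose from where the row before left it, along the tool's axes as they then stand; what a row does not reach is not made up. A row lasts 1/10 s, in which the tool goes at most 50 mm and 8.59 degrees, less where a joint would pass 70% of its speed; a pose out of reach is approached as far as the arm can. A call is refused whole if a number of a shift passes 1 or a number of a turn 1, either way. A call with a gripper value outside its range is refused whole. The fingers move at their own pace and stop on an object; "newtons" is the grip in N (left out, the last holds). Time passes only in rows, so rows that do not move let the fingers close. It gives the time, the measured TCP pose, the force, the opening and the grip force at its end, in the units of the state.
- observe(): the state, without advancing time (a new reading comes with each control period).
- camera(name): name is "scene" or "top" or "wrist"; returns a dict with "image" (400x640x3 uint8, blue, green, red), "fx", "fy", "cx", "cy" (pixels), "R" (3x3) and "t" (3): a world point X has camera coordinates R X + t. Camera axes: x right, y down, z forward; pixel columns grow to the right and rows downward; lengths in m; the calibration is good to about 2 mm. A picture is of the moment at which its call begins. There is no depth.
- close_job(): hands the job in; it is judged then, once.
The state is a dict: "t": time; "joint_pos": joint angles; "dq": joint speeds; "effort": joint torques, N m; "tcp_pos": TCP position; "tool_rot": TCP orientation; "force": force on the tool from outside, world axes, zero at the start; "moment": the same for the moment, N m; "opening": finger opening in m; "gripper_force": force on a finger pad.
Only numpy, scipy, OpenCV 4.12 (cv2) and the standard library are available. Lean on these libraries where they do the work, as an engineer would, in place of code of your own. Each camera call takes 0.05 s, during which the arm holds its last target. There are 200 camera calls.

### The job

Stand the black-capped vial of pink beads upright on the near yellow spot of the feeder's slideway, between the pusher and the red shutter, and let go of it. Then slide the red shutter by its knob from its closed stop to its next stop, where its window clicks in front of the port, and not beyond. Then turn the flywheel by its handle, counterclockwise seen from above, through exactly one full revolution, back to its red pointer, so that the pusher feeds the vial upright into the booth and comes home; do not knock any vial or other thing over or aside.

Things in the scene. Friction and masses are not known exactly. Their poses are not given: they have to be found in the camera images.
- feeder: hand-cranked vial feeder fixed to the worktop. Origin on the worktop under the flywheel's axis; x along the slideway from the flywheel (blue housing x = -65 to 65 mm, 60 mm high) to the viewing booth with clear sides and roof (x = 207 to 304, y = -57 to 57, top at z = 98 mm); z up. The shutter guide, at x = 200 mm, spans y = -118 to 118 mm. The port to the booth is at y = 0.
- bay (a point): centre of the near yellow spot on the slideway (28 mm across), at its surface 12 mm above the worktop, feeder x = 134 mm, y = 0: where the vial's underside must stand. The slideway's guide walls are 34 mm apart inside, upper edges at z = 33 mm. The brass pusher's front face is at feeder x = 113 mm when home; it is 30 mm wide, its top at z = 58 mm
- booth_spot (a point): centre of the yellow spot inside the booth, on the slideway surface, feeder x = 243 mm, y = 0: where the pusher leaves the vial (vial axis comes to feeder x = about 243 mm)
- hub (a point): point on the flywheel's vertical axis, feeder x = 0, y = 0, height 82 mm. The wheel is a flat steel disc 124 mm across, top at 80 mm; its hub rises to 88 mm
- crank_handle (a point): middle of the flywheel's upright black handle, a freely turning sleeve 19 to 21 mm in diameter, from z = 84 to z = 126 mm, this point at z = 106 mm, 45 mm from the wheel's axis; at joint value 0 it lies straight from the hub towards feeder -x, by the red pointer. It moves with the wheel
- flywheel (a joint): angle of the flywheel (rad), 0 at start with its red mark and handle at the red pointer; grows counterclockwise seen from above, 6.283 is one revolution. A stop keeps it from turning back below -0.2; it can run on past one revolution. Friction 0.06 N m; it stays where it is left. One revolution drives the pusher 118 mm towards the booth (farthest at 3.14) and back home
- shutter (a joint): position of the red shutter (m) along feeder y: 0 at start, the closed stop; 0.042 the next stop, window open in front of the port; 0.084 the third stop, closed again. A sprung detent draws it into each stop within about 15 mm, and takes about 3 N to leave
- shutter_knob (a point): middle of the black cylindrical knob on top of the red shutter (it moves with it), 18 mm in diameter, from z = 121 to 147 mm, this point at z = 134 mm, on a 10 mm stem; the top edge of the shutter below it is at z = 115 mm. The shutter slides along feeder y; at 0 the knob is at feeder y = -42 mm, at 0.042 at y = 0
- vial_pink: the vial to feed: upright clear vial with pink beads and a black cap, 26 mm across the cap, tube 23 mm, 68 mm high (cap from 58 mm up; grasp the tube), origin at the centre of its underside, z up along it
- vial_clear: bystander: same kind of vial with white cap and clear beads, 26 mm across the cap, tube 23 mm, 68 mm high, origin at the centre of its underside
- vial_blue: bystander: same kind of vial with white cap and blue beads, 26 mm across the cap, tube 23 mm, 68 mm high, origin at the centre of its underside
- frit_jar: bystander: jar with red frit and black lid, 44 mm across, 52 mm high, origin under it
- dropper: bystander: brown dropper bottle, 34 mm across, 102 mm high, origin under it
- tape: bystander: roll of black tape lying flat, 58 mm across, 19 mm high, origin under it
- glass_tile: bystander: square amber glass tile, 54 x 54 x 10 mm, origin under it
Not all that is in view belongs to the job. Leave any orange look-alike of the vial_pink alone.

How it is judged:
By the outcome, as a careful person would: the job done as asked, in the order asked, and still so for the second after the job is handed in, with the robot touching nothing.
It also fails if it takes over 64 s, if anything falls off the work surface, if the arm or the gripper's body presses on something with over 40 N, if the wrist force passes 120 N, or if a joint passes its speed limit or range.

## Working session

There is one attempt and no reset: what is moved stays moved. The work goes in short steps, Python scripts to look and compute and a tool call to move; the robot and the scene stay as the last step left them, time stands still between calls to the robot, and variables do not carry over. Pictures are saved under pics/ and viewed, at most 10 in all, crops included, and the job is handed in when it is done.

Besides the shell and the picture viewer there is one more tool, called after "Call:" by a JSON object that holds its "method" and its "body", one argument or row to a line. servo_tool: Moves the arm, as the interface text tells. Its arguments: {"type":"object","properties":{"jaw":{"type":"array","items":{"type":"number"}},"xyz":{"type":"array","items":{"type":"array","items":{"type":"number"}}},"turn":{"type":"array","items":{"type":"number"}},"newtons":{"type":"number"}},"required":["jaw","xyz","turn"]}

```bash
mkdir -p pics; ls; cat > h.py <<'E'
import numpy as np, cv2
from workcell import observe, camera, close_job
def save(n,f):
    c=camera(n); cv2.imwrite(f'pics/{f}.png',c['image']); np.savez(f'pics/{f}.npz',**c); return c
def pix(c,X):
    p=np.array(c['R'])@np.array(X,float)+np.array(c['t']); return np.array([c['fx']*p[0]/p[2]+c['cx'],c['fy']*p[1]/p[2]+c['cy']])
def ray(c,u,v,z):
    R=np.array(c['R']);t=np.array(c['t']);o=-R.T@t
    d=R.T@np.array([(u-c['cx'])/c['fx'],(v-c['cy'])/c['fy'],1]); return o+d*(z-o[2])/d[2]
def load(f): return dict(np.load(f'pics/{f}.npz'))
E
python3 - <<'E'
from h import *
a=save('scene','s0');b=save('top','t0');
for c in(a,b): print(c['fx'],c['cx'],c['cy'],-np.array(c['R']).T@np.array(c['t']),np.array(c['R']).round(2).tolist())
print(observe())
E
```

```text
pics
453.7615793215394 318.1257076347141 201.69612288312445 [-0.41229115  0.60580854  0.80243076] [[-0.55, -0.84, -0.01], [-0.44, 0.3, -0.85], [0.71, -0.46, -0.53]]
441.6926376959811 320.17425924145306 198.1304998902883 [ 0.37505682 -0.00134376  1.32771528] [[-0.02, -1.0, 0.01], [-0.99, 0.02, -0.17], [0.17, -0.01, -0.99]]
{'t': 0.1, 'joint_pos': array([-1.18200396,  0.46829668, -0.01162276,  1.60349306,  0.00602104,
        1.07141231, -0.05627975]), 'dq': array([-6.89459161e-05, -1.54462492e-03,  4.30039964e-04, -2.47134617e-03,
       -1.02962667e-03, -1.04642376e-03, -7.18780482e-04]), 'effort': array([ 9.57147859e-04, -5.21649849e+01, -1.25184012e-02, -2.44368893e+01,
       -5.67854312e-02,  1.40253923e-02,  6.38501638e-05]), 'tcp_pos': array([0.27187334, 0.58987206, 0.22774662]), 'tool_rot': array([-3.14002247e+00,  1.23671574e-04,  2.70978387e+00]), 'force': array([-0.17027387, -0.12451548,  0.75769645]), 'moment': array([-0.01368397, -0.00897634,  0.03301829]), 'gripper_force': 0.0, 'opening': 0.09173420271627793}
```

View pics/s0.png

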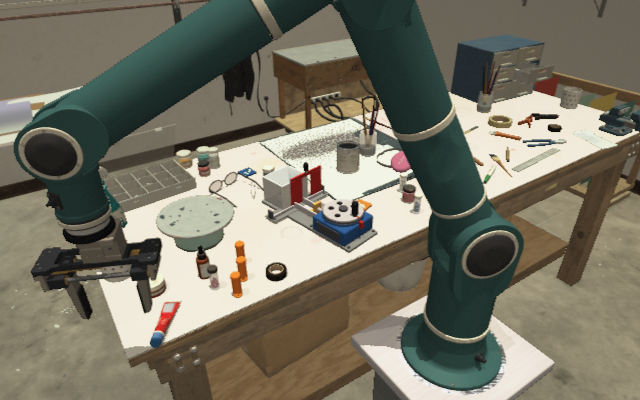

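View pics/t0.png

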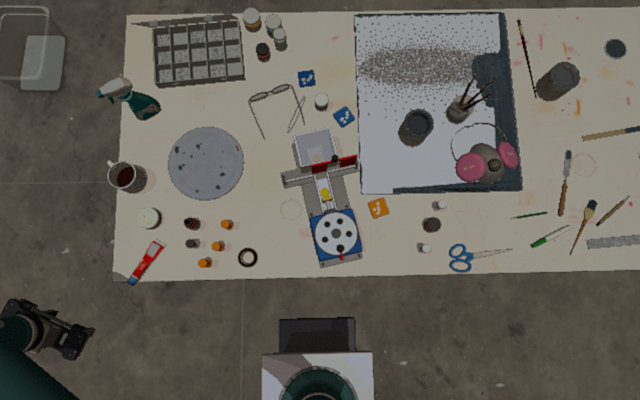

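Scene: the feeder is at about (310,200), with its flywheel at (343,212). Candidates for the vial:
- Dark-capped small vial: scene (212,275), top (193,243).
- Orange look-alikes: scene (240,250), (242,268), (237,284); top (227,224), (218,246), (205,263).
- White-capped vials: top (440,204), (425,247).
- Frit jar: top (431,224).

My choice is the dark-capped one at top (193,243). I'll check it in a close crop.

```bash
python3 - <<'E'
from h import *
a=load('s0')['image'];b=load('t0')['image']
x=cv2.resize(a[235:305,185:295],None,fx=5,fy=5,interpolation=cv2.INTER_CUBIC)
y=cv2.resize(b[200:275,170:270],(400,300),interpolation=cv2.INTER_CUBIC)
cv2.imwrite('pics/c1.png',x)
cv2.imwrite('pics/c2.png',cv2.resize(b[120:275,180:370],None,fx=4,fy=3.8,interpolation=cv2.INTER_CUBIC)[:600])
E
```

```text
(no output)
```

View pics/c1.png

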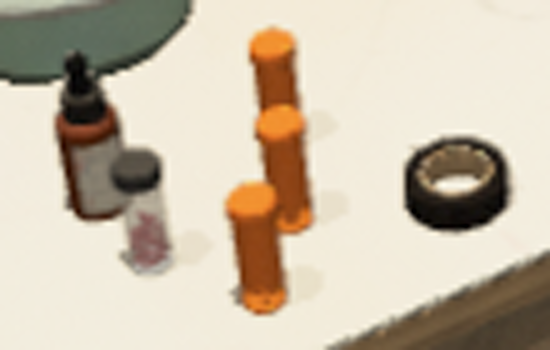

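View pics/c2.png

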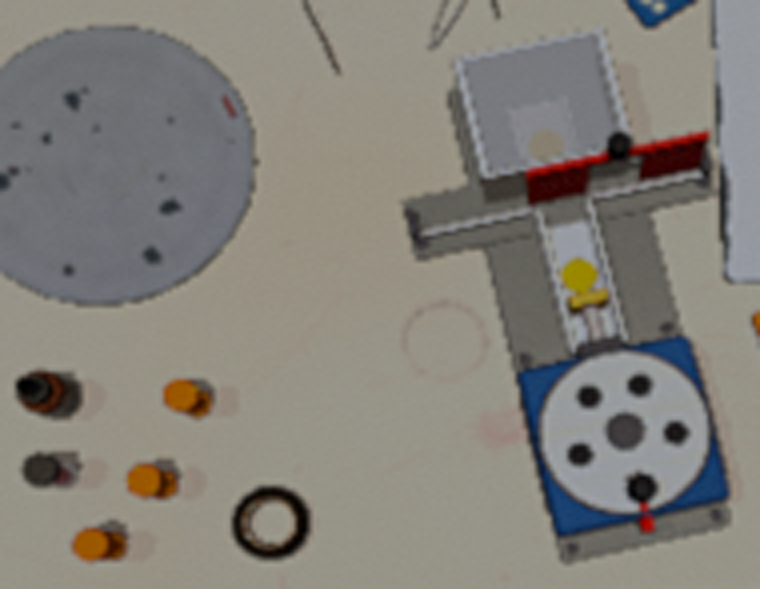

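The choice is confirmed: black cap at scene (212,269), base at (215,287), cap in top at (190.8,243.4), with pink beads. Feeder points in top: hub (336.2,233.4), handle (340.2,248.4), knob (334.8,158.2), spot (324.5,192.4).

```bash
python3 - <<'E'
from h import *
from scipy.optimize import least_squares
a=load('s0');b=load('t0')
F=[((0,0,.088),(336.25,233.4)),((-.045,0,.126),(340.25,248.4)),((.2,-.042,.147),(334.75,158.2)),((.134,0,.012),(324.5,192.4))]
def w(p,f): c,s=np.cos(p[2]),np.sin(p[2]); return np.array([p[0]+c*f[0]-s*f[1],p[1]+s*f[0]+c*f[1],f[2]])
r=least_squares(lambda p:np.concatenate([pix(b,w(p,f))-q for f,q in F]),[.4,0,.2])
p=r.x;print(p,np.degrees(p[2]),r.fun.round(2))
for f,_ in F: print(f,w(p,f).round(4),pix(a,w(p,f)).round(1))
v=ray(b,190.75,243.4,.068);print('vial',v,pix(a,v),pix(a,[v[0],v[1],0]))
print(ray(a,212.2,269-1,.066), ray(a,214.8,287.4,.003))
i=a['image'].copy()
for f,_ in F+[((.304,57e-3,.098),0),((.304,-57e-3,.098),0),((.2,-.118,.05),0)]: cv2.circle(i,tuple(int(round(k*8)) for k in pix(a,w(p,f))),4,(0,255,0),-1,shift=3)
cv2.circle(i,tuple(pix(a,v).round().astype(int)),1,(0,255,0),-1)
cv2.imwrite('pics/c3.png',cv2.resize(i[155:300,195:385],None,fx=4,fy=4,interpolation=cv2.INTER_CUBIC))
from scipy.spatial.transform import Rotation as R
o=observe();print(R.from_euler('xyz',o['tool_rot']).as_matrix().round(3))
E
```

```text
[ 0.48578616 -0.05976119  0.20475603] 11.731656133336456 [-0.3   0.17  0.2   0.07  0.06 -0.61  0.03  0.39]
(0, 0, 0.088) [ 0.4858 -0.0598  0.088 ] [342.5 207.4]
(-0.045, 0, 0.126) [ 0.4417 -0.0689  0.126 ] [354.5 202. ]
(0.2, -0.042, 0.147) [ 0.6901 -0.0602  0.147 ] [305.1 163. ]
(0.134, 0, 0.012) [ 0.617  -0.0325  0.012 ] [310.9 211.7]
vial [0.46941639 0.35202423 0.068     ] [212.42161939 266.97412231] [215.93720994 287.37279908]
[0.46839697 0.35330667 0.066     ] [0.46765894 0.35544407 0.003     ]
[[-0.908  0.419 -0.001]
 [ 0.419  0.908 -0.001]
 [-0.    -0.002 -1.   ]]
```

View pics/c3.png

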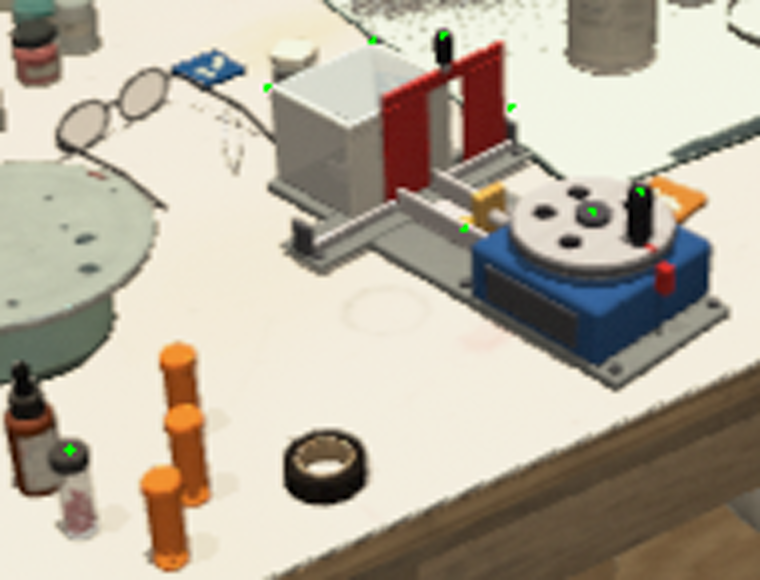

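c3 shows the projected hub, handle, knob, booth corners and vial landing on their image features, so the feeder and vial poses are good. First I align the tool with the feeder axes and go above the vial.

Call:
{"method": "servo_tool", "body": {
  "jaw": [91, 91, 91, 91, 91, 91, 91, 91, 91, 91, 91, 91, 91, 91, 91, 91, 91, 91, 91, 91],
  "xyz": [
    [0, 0, 0],
    [0, 0, 0],
    [0, 0, 0],
    [0, 0, 0],
    [0, 0, 0],
    [0, 0, 0],
    [0, 0, 0],
    [0, 0, 0],
    [-0.483, -0.907, 0],
    [-0.483, -0.907, 0],
    [-0.483, -0.907, 0],
    [-0.483, -0.907, 0],
    [-0.483, -0.907, 0],
    [-0.483, -0.907, 0],
    [-0.483, -0.907, 0],
    [-0.483, -0.907, 0],
    [-0.483, -0.907, 0],
    [-0.483, -0.907, 0],
    [-0.483, -0.907, 0],
    [-0.483, -0.907, 0]
  ],
  "turn": [-1, -1, -1, -1, -1, -1, -1, -0.29, 0, 0, 0, 0, 0, 0, 0, 0, 0, 0, 0, 0]
}}

```text
t: 2.1
tcp_pos: [0.4697, 0.3523, 0.2284]
tool_rot: [-3.141, -0.0, -2.939]
force: [0.4, 0.4, 0.7]
opening: 0.0909
gripper_force: 0.0
```

```bash
cat >> h.py <<'E'
from scipy.spatial.transform import Rotation as Rn
P=np.array([0.48578616,-0.05976119,0.20475603])
def tof(X):
    c,s=np.cos(P[2]),np.sin(P[2]);d=np.array(X)[:2]-P[:2];return np.array([c*d[0]+s*d[1],-s*d[0]+c*d[1],X[2]])
def tow(f):
    c,s=np.cos(P[2]),np.sin(P[2]);return np.array([P[0]+c*f[0]-s*f[1],P[1]+s*f[0]+c*f[1],f[2]])
def st(target=None):
    o=observe();M=Rn.from_euler('xyz',o['tool_rot']).as_matrix()
    yaw=np.degrees(np.arctan2(M[1,0],M[0,0])-P[2])
    print('t',o['t'],'feeder mm',(tof(o['tcp_pos'])*1e3).round(1),'yaw-feeder',yaw.round(2),'tilt',M[:2,2].round(4),'F',np.round(o['force'],1),'op',round(o['opening']*1e3,1),'gf',round(o['gripper_force'],1))
    if target is not None:
        d=M.T@(tow(np.array(target)/1e3)-o['tcp_pos'])/.025;print('units',d.round(3))
E
python3 - <<'E'
from h import *
v=tof(np.array([.469,.353,.039]))*1e3
st(v); c=save('wrist','w1')
print(pix(c,tow(v/1e3+np.array([0,0,.029]))),observe()['joint_pos'].round(2))
E
```

```text
t 2.1 feeder mm [ 68.  406.7 228.4] yaw-feeder -180.1 tilt [-0.0002 -0.0002] F [0.4 0.4 0.7] op 90.9 gf 0.0
units [0.018 0.034 7.576]
[321.77118445 192.26400127] [-0.65  0.36 -0.05  1.76  0.03  1.02  1.05]
```

View pics/w1.png

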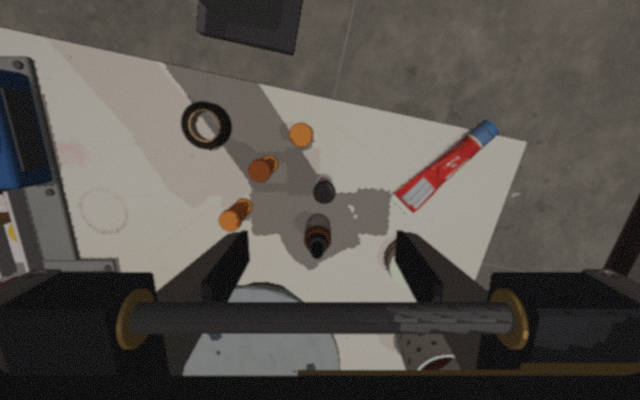

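The wrist view shows the black cap at (324,191), within about 1 mm of the prediction, with the dropper at (317,240). Next I descend and grip.

Call:
{"method": "servo_tool", "body": {
  "jaw": [60, 60, 60, 60, 60, 60, 60, 60, 60, 60, 60, 20, 15, 15, 15, 15, 15],
  "xyz": [
    [0.018, 0.034, 0],
    [0, 0, 0],
    [0, 0, 0.9],
    [0, 0, 0.9],
    [0, 0, 0.9],
    [0, 0, 0.9],
    [0, 0, 0.9],
    [0, 0, 0.9],
    [0, 0, 0.9],
    [0, 0, 0.9],
    [0, 0, 0.37],
    [0, 0, 0],
    [0, 0, 0],
    [0, 0, 0],
    [0, 0, 0],
    [0, 0, 0],
    [0, 0, 0]
  ],
  "turn": [0, 0, 0, 0, 0, 0, 0, 0, 0, 0, 0, 0, 0, 0, 0, 0, 0],
  "newtons": 10
}}

```text
t: 3.85
tcp_pos: [0.469, 0.3544, 0.0401]
tool_rot: [3.141, 0.001, -2.937]
force: [-0.5, -0.2, 3.0]
opening: 0.0231
gripper_force: 10.0
```

```bash
python3 - <<'E'
from h import *
st([134,0,145])
E
```

```text
t 3.85 feeder mm [ 67.8 408.9  40.1] yaw-feeder -180.03 tilt [0.0011 0.0009] F [-0.5 -0.2  3. ] op 23.1 gf 10.0
units [ -2.663 -16.352  -4.201]
```

Call:
{"method": "servo_tool", "body": {
  "jaw": [15, 15, 15, 15, 15, 15, 15, 15, 15, 15, 15, 15, 15, 15, 15, 15, 15, 15, 15, 15],
  "xyz": [
    [0, 0, -0.5],
    [0, 0, -0.9],
    [0, 0, -0.9],
    [0, 0, -0.9],
    [0, 0, -0.9],
    [-0.1, -0.4, -0.1],
    [-0.13, -0.8, 0],
    [-0.14, -0.9, 0],
    [-0.14, -0.9, 0],
    [-0.14, -0.9, 0],
    [-0.14, -0.9, 0],
    [-0.14, -0.9, 0],
    [-0.14, -0.9, 0],
    [-0.14, -0.9, 0],
    [-0.14, -0.9, 0],
    [-0.14, -0.9, 0],
    [-0.14, -0.9, 0],
    [-0.14, -0.9, 0],
    [-0.14, -0.9, 0],
    [-0.14, -0.9, 0]
  ],
  "turn": [0, 0, 0, 0, 0, 0, 0, 0, 0, 0, 0, 0, 0, 0, 0, 0, 0, 0, 0, 0]
}}

```text
t: 5.85
tcp_pos: [0.5837, 0.0466, 0.1435]
tool_rot: [-3.141, -0.001, -2.938]
force: [0.3, -0.6, -1.0]
opening: 0.0227
gripper_force: 10.0
```

Call:
{"method": "servo_tool", "body": {
  "jaw": [15, 15, 15, 15, 15, 15, 15],
  "xyz": [
    [-0.14, -0.9, 0],
    [-0.14, -0.9, 0],
    [-0.14, -0.9, 0],
    [-0.1, -0.5, 0],
    [-0.1, -0.25, 0],
    [0, 0, 0],
    [0, 0, 0]
  ],
  "turn": [0, 0, 0, 0, 0, 0, 0]
}}

```text
t: 6.55
tcp_pos: [0.6165, -0.0315, 0.1441]
tool_rot: [3.141, -0.0, -2.936]
force: [0.2, -0.7, -0.6]
opening: 0.023
gripper_force: 10.0
```

```bash
python3 - <<'E'
from h import *
st([134,0,53]);c=save('wrist','w2');print(pix(c,tow([.134,0,.012])),pix(c,tow([.113,.015,.058])),pix(c,tow([.113,-.015,.058])),pix(c,tow([.2,-.042,.147])))
i=c['image']
for q in [(.134,0,.012),(.113,.015,.058),(.113,-.015,.058),(.06,.017,.033),(.06,-.017,.033),(.19,.017,.033),(.19,-.017,.033),(0,0,.088)]: cv2.circle(i,tuple(int(k*8) for k in pix(c,tow(q))),12,(0,255,0),-1,shift=3)
cv2.imwrite('pics/w2b.png',i)
E
```

```text
t 6.55 feeder mm [133.7   1.1 144.1] yaw-feeder -179.96 tilt [-0.0006  0.0007] F [ 0.2 -0.7 -0.6] op 23.0 gf 10.0
units [-0.013 -0.046  3.643]
[319.77693127 199.2553925 ] [337.40896896 188.32395092] [301.54088039 188.29454112] [250.98469888 355.5054573 ]
```

View pics/w2b.png

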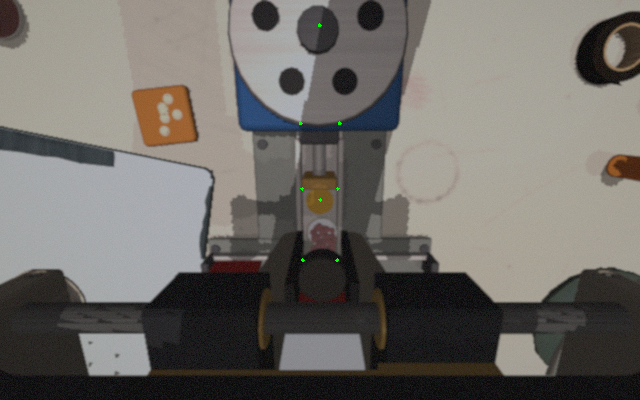

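The vial hangs clear above the bay: spot at (320,202), pusher front edge at v≈190, hub at (318,29). All lie about 2 mm towards +x of my model, so I shift by that and lower.

Call:
{"method": "servo_tool", "body": {
  "jaw": [15, 15, 15, 15, 15, 15, 15, 15, 15, 15, 15],
  "xyz": [
    [-0.1, -0.046, 0],
    [0, 0, 0.4],
    [0, 0, 0.5],
    [0, 0, 0.5],
    [0, 0, 0.5],
    [0, 0, 0.5],
    [0, 0, 0.4],
    [0, 0, 0.4],
    [0, 0, 0.3],
    [0, 0, 0.12],
    [0, 0, 0]
  ],
  "turn": [0, 0, 0, 0, 0, 0, 0, 0, 0, 0, 0]
}}

```text
t: 7.7
tcp_pos: [0.6194, -0.0333, 0.0535]
tool_rot: [3.141, -0.0, -2.937]
force: [-0.8, 0.3, -0.2]
opening: 0.0228
gripper_force: 10.0
```

```bash
python3 - <<'E'
from h import *
st([136,0,52.1])
E
```

```text
t 7.7 feeder mm [136.2  -1.3  53.5] yaw-feeder -180.03 tilt [-0.0005  0.    ] F [-0.8  0.3 -0.2] op 22.8 gf 10.0
units [0.007 0.051 0.055]
```

Call:
{"method": "servo_tool", "body": {
  "jaw": [15, 15, 24, 26, 28, 30, 32, 36, 40, 40],
  "xyz": [
    [0, 0.04, 0.05],
    [0, 0, 0.01],
    [0, 0, 0],
    [0, 0, 0],
    [0, 0, 0],
    [0, 0, 0],
    [0, 0, 0],
    [0, 0, 0],
    [0, 0, 0],
    [0, 0, 0]
  ],
  "turn": [0, 0, 0, 0, 0, 0, 0, 0, 0, 0]
}}

```text
t: 8.7
tcp_pos: [0.6193, -0.0323, 0.0523]
tool_rot: [3.142, 0.0, -2.937]
force: [-1.2, -0.3, 0.3]
opening: 0.0398
gripper_force: 0.0
```

Call:
{"method": "servo_tool", "body": {
  "jaw": [40, 40, 40, 40, 40, 40, 40, 40],
  "xyz": [
    [0, 0, -0.4],
    [0, 0, -0.8],
    [0, 0, -1],
    [0, 0, -1],
    [0, 0, -1],
    [0, 0, -1],
    [0, 0, -0.8],
    [0, 0, 0]
  ],
  "turn": [0, 0, 0, 0, 0, 0, 0, 0]
}}

```text
t: 9.5
tcp_pos: [0.6213, -0.0324, 0.2063]
tool_rot: [-3.14, 0.007, -2.937]
force: [0.3, -0.4, 0.9]
opening: 0.0396
gripper_force: 0.0
```

```bash
python3 - <<'E'
from h import *
st([200,-42,140]);c=save('wrist','w3');a=save('scene','s3')
i=c['image']
for q in [(.134,0,.08),(.2,-.042,.147)]: cv2.circle(i,tuple(int(k*8) for k in pix(c,tow(q))),8,(0,255,0),-1,shift=3)
print([pix(c,tow(q)) for q in [(.134,0,.08),(.2,-.042,.147)]])
x=a['image'][150:260,260:390]
out=np.hstack([cv2.resize(i[:,130:510],None,fx=1,fy=1),cv2.resize(x,(400,400))])
cv2.imwrite('pics/w3b.png',out)
E
```

```text
t 9.5 feeder mm [138.3  -0.8 206.3] yaw-feeder -180.03 tilt [0.0068 0.    ] F [ 0.3 -0.4  0.9] op 39.6 gf 0.0
units [-2.453 -1.644  2.672]
[array([321.90061958, 195.3650147 ]), array([270.76727533, 292.78634061])]
```

View pics/w3b.png

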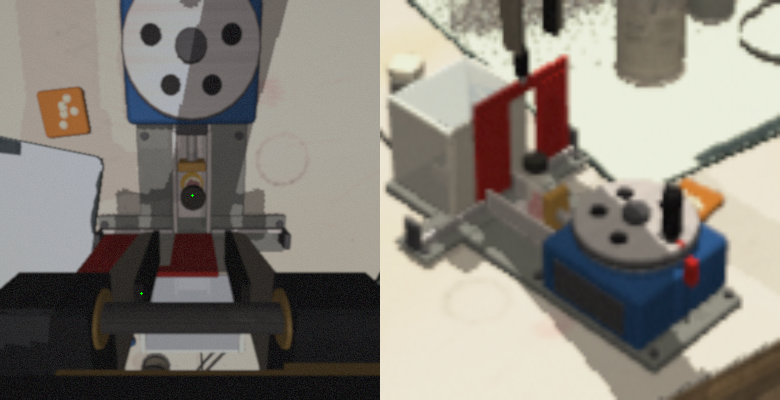

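The vial stands upright on the spot: cap at (193,196) in the left half, and also upright in the scene half. The shutter is still closed. Next is the knob.

Call:
{"method": "servo_tool", "body": {
  "jaw": [50, 50, 50, 50, 50, 50, 50, 50, 50, 50, 10, 5, 5, 5, 5, 5],
  "xyz": [
    [-0.6, -0.4, 0],
    [-0.9, -0.6, 0],
    [-0.9, -0.6, 0],
    [-0.1, -0.04, 0],
    [0, 0, 0],
    [0, 0, 0.7],
    [0, 0, 0.8],
    [0, 0, 0.8],
    [0, 0, 0.6],
    [0, 0, 0],
    [0, 0, 0],
    [0, 0, 0],
    [0, 0, 0],
    [0, 0, 0],
    [0, 0, 0],
    [0, 0, 0]
  ],
  "turn": [0, 0, 0, 0, 0, 0, 0, 0, 0, 0, 0, 0, 0, 0, 0, 0],
  "newtons": 15
}}

```text
t: 11.2
tcp_pos: [0.6887, -0.06, 0.1297]
tool_rot: [-3.141, -0.0, -2.937]
force: [-0.1, -0.2, -0.9]
opening: 0.0176
gripper_force: 15.0
```

```bash
python3 - <<'E'
from h import *
st([201.5,0,134])
E
```

```text
t 11.2 feeder mm [198.7 -41.5 129.7] yaw-feeder -180.03 tilt [-0.0002 -0.0002] F [-0.1 -0.2 -0.9] op 17.6 gf 15.0
units [-0.113  1.661 -0.171]
```

Call:
{"method": "servo_tool", "body": {
  "jaw": [5, 5, 5, 5, 5, 5, 5, 5, 5, 5, 5],
  "xyz": [
    [0, 0.1, 0],
    [0, 0.2, 0],
    [0, 0.2, 0],
    [0, 0.2, 0],
    [0, 0.2, 0],
    [0, 0.2, 0],
    [0, 0.2, 0],
    [0, 0.2, 0],
    [0, 0.18, 0],
    [0, 0, 0],
    [0, 0, 0]
  ],
  "turn": [0, 0, 0, 0, 0, 0, 0, 0, 0, 0, 0]
}}

```text
t: 12.3
tcp_pos: [0.6802, -0.0193, 0.1297]
tool_rot: [-3.141, -0.0, -2.938]
force: [-1.7, -1.3, -0.2]
opening: 0.0177
gripper_force: 15.0
```

```bash
python3 - <<'E'
from h import *
st([201.5,0,134])
E
```

```text
t 12.3 feeder mm [1.986e+02 1.000e-01 1.297e+02] yaw-feeder -180.06 tilt [-0.0003 -0.0007] F [-1.7 -1.3 -0.2] op 17.7 gf 15.0
units [-0.117 -0.003 -0.171]
```

Call:
{"method": "servo_tool", "body": {
  "jaw": [20, 25, 35, 45, 50, 50, 50, 50, 50, 50, 50, 50, 50, 50, 50, 50, 50, 50, 50, 50],
  "xyz": [
    [0, 0, 0],
    [0, 0, 0],
    [0, 0, 0],
    [0, 0, 0],
    [0, 0, -0.4],
    [0, 0, -0.8],
    [0, 0, -0.8],
    [0.4, 0, -0.2],
    [0.8, 0, 0],
    [0.9, 0, 0],
    [0.9, 0, 0],
    [0.9, 0, 0],
    [0.9, 0, 0],
    [0.9, 0, 0],
    [0.9, 0, 0],
    [0.9, 0, 0],
    [0.9, 0, 0],
    [0.8, 0, 0],
    [0.5, 0, 0],
    [0, 0, 0]
  ],
  "turn": [0, 0, 0, 0, 0, 0, 0, 0, 0, 0, 0, 0, 0, 0, 0, 0, 0, 0, 0, 0]
}}

```text
t: 14.3
tcp_pos: [0.4412, -0.0683, 0.1849]
tool_rot: [3.141, -0.0, -2.938]
force: [-0.1, 0.6, 0.0]
opening: 0.0502
gripper_force: 0.0
```

```bash
python3 - <<'E'
from h import *
st([-43.5,0,107]);b=save('top','t4');w=save('wrist','w4');print(pix(b,tow([.2,0,.147])),pix(w,tow([-.045,0,.126])),observe()['joint_pos'].round(2))
def blob(im,x,y,r):
    x,y=int(x),int(y);p=im[y-r:y+r,x-r:x+r].max(2);m=(p<55).astype(np.uint8);n,l,s,c=cv2.connectedComponentsWithStats(m);return [(c[k]+[x-r,y-r],s[k,4]) for k in range(1,n) if s[k,4]>8]
print(blob(b['image'],*pix(b,tow([.2,0,.147])),12))
for y in range(150,166):print(b['image'][y,314:338].max(1))
E
```

```text
t 14.3 feeder mm [-45.3   0.7 184.9] yaw-feeder -180.09 tilt [-0.0004  0.    ] F [-0.1  0.6  0. ] op 50.2 gf 0.0
units [-0.075 -0.03   3.116]
[319.97324317 160.91815323] [319.82483239 220.62039989] [ 0.03  0.18  0.05  2.12 -0.01  0.83  1.86]
[(array([316.73333333, 165.16      ]), np.int32(75)), (array([327.76923077, 166.15384615]), np.int32(26))]
[145 146 144 144 144 143 141 139 143 133 132 132 133 133 132 133 134 129
 120 107 126 166 157 150]
[145 144 145 143 144 144 140 140 142 132 132 132 131 132 133 132 132 132
 122 106 128 170 155 142]
[145 145 146 144 145 144 145 143 140 133 131 133 132 133 134 133 133 134
 129 116 133 165 150 131]
[143 139 139 141 143 146 145 143 140 138 131 132 133 133 133 131 132 133
 130 119 121 146 155 147]
[140 140 140 139 141 140 144 142 137 140 131 131 133 132 133 133 132 133
 129 119 104 128 165 156]
[140 140 141 140 141 140 143 143 141 141 131 132 134 130 132 133 132 132
 131 124 106 128 171 156]
[140 142 140 142 141 142 142 144 145 140 133 131 131 133 133 133 133 133
 133 126 116 132 167 154]
[143 141 143 141 137 122 125 136 147 143 136 132 131 132 131 130 131 132
 130 124 124 136 160 154]
[141 143 143 137 104  65  72 101 127 143 143 132 133 129 121 128 135 141
 144 135 136 142 150 150]
[142 142 136  99  40  20  25  37  80 125 135 132 137 143 136 132 134 141
 154 157 145 150 157 164]
[140 143 123  48  21  24  24  22  52 106 137 133 137 153 160 152 143 150
 155 160 147 140 139 138]
[138 134 120  40  20  29  31  25  49 113 153 146 149 152 165 160 152 140
 138 133 110  77  59  58]
[145 131 108  33  16  29  25  23  42 112 159 150 142 138 139 132 103  69
  52  55  53  50  45  48]
[156 153 121  54   7   4   5   8  40  99 135 119  78  56  50  53  49  47
  46  42  51  52  55  53]
[158 166 146  80  17   4   6  11  28  60  74  60  48  41  41  49  51  54
  56  54  55  56  54  55]
[138 141 129  78  35  28  33  46  61  65  77  57  49  52  56  55  54  54
  55  55  54  54  51  52]
```

View pics/w4.png

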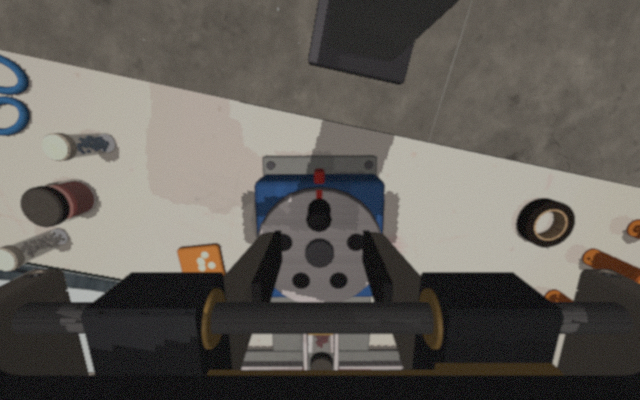

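The wrist view shows the handle at (319,217), under the open fingers and by the red pointer. The hub is at (319,253), and the knob now sits at y≈0 in the top view. Next I go down and grip.

Call:
{"method": "servo_tool", "body": {
  "jaw": [50, 50, 50, 50, 50, 50, 10, 10, 10, 10, 10, 10],
  "xyz": [
    [-0.03, -0.03, 0.6],
    [0, 0, 0.8],
    [0, 0, 0.8],
    [0, 0, 0.6],
    [0, 0, 0.2],
    [0, 0, 0],
    [0, 0, 0],
    [0, 0, 0],
    [0, 0, 0],
    [0, 0, 0],
    [0, 0, 0],
    [0, 0, 0]
  ],
  "turn": [0, 0, 0, 0, 0, 0, 0, 0, 0, 0, 0, 0],
  "newtons": 12
}}

```text
t: 15.6
tcp_pos: [0.4442, -0.0686, 0.1103]
tool_rot: [-3.141, 0.001, -2.937]
force: [0.1, -1.2, 4.3]
opening: 0.0197
gripper_force: 12.0
```

```bash
cat >> h.py <<'E'
def rows(c,a0,a1,step,n):
    # feeder circle centre c (mm), wheel angle from a0 to a1 deg
    p=tof(observe()['tcp_pos'])[:2]*1e3; cum=np.zeros(2); out=[]
    for k in range(1,n+1):
        a=np.radians(180+min(a0+step*k,a1)); q=np.array(c)+45*np.array([np.cos(a),np.sin(a)])
        want=np.array([-1,1])*(q-p)/25; d=(want-cum).round(2); cum+=d; out.append([float(d[0]),float(d[1]),0])
    print(out)
def ang(c):
    p=tof(observe()['tcp_pos'])[:2]*1e3-c; return (np.degrees(np.arctan2(p[1],p[0]))-180)%360,np.hypot(*p)
E
python3 - <<'E'
from h import *
st(); p=tof(observe()['tcp_pos'])*1e3; c=[p[0]+45,p[1]]; print(c); np.save('c.npy',c); rows(c,0,100,5,20)
E
```

```text
t 15.6 feeder mm [-42.5  -0.2 110.3] yaw-feeder -180.03 tilt [ 0.0011 -0.0002] F [ 0.1 -1.2  4.3] op 19.7 gf 12.0
[np.float64(2.4766937481903213), np.float64(-0.2124656100316348)]
[[-0.01, -0.16, 0], [-0.02, -0.15, 0], [-0.03, -0.16, 0], [-0.05, -0.15, 0], [-0.06, -0.14, 0], [-0.07, -0.14, 0], [-0.09, -0.13, 0], [-0.09, -0.13, 0], [-0.11, -0.11, 0], [-0.11, -0.11, 0], [-0.13, -0.09, 0], [-0.13, -0.09, 0], [-0.14, -0.07, 0], [-0.14, -0.06, 0], [-0.15, -0.05, 0], [-0.16, -0.03, 0], [-0.15, -0.02, 0], [-0.16, -0.01, 0], [-0.16, 0.01, 0], [-0.15, 0.02, 0]]
```

Call:
{"method": "servo_tool", "body": {
  "jaw": [10, 10, 10, 10, 10, 10, 10, 10, 10, 10, 10, 10, 10, 10, 10, 10, 10, 10, 10, 10],
  "xyz": [
    [-0.01, -0.16, 0],
    [-0.02, -0.15, 0],
    [-0.03, -0.16, 0],
    [-0.05, -0.15, 0],
    [-0.06, -0.14, 0],
    [-0.07, -0.14, 0],
    [-0.09, -0.13, 0],
    [-0.09, -0.13, 0],
    [-0.11, -0.11, 0],
    [-0.11, -0.11, 0],
    [-0.13, -0.09, 0],
    [-0.13, -0.09, 0],
    [-0.14, -0.07, 0],
    [-0.14, -0.06, 0],
    [-0.15, -0.05, 0],
    [-0.16, -0.03, 0],
    [-0.15, -0.02, 0],
    [-0.16, -0.01, 0],
    [-0.16, 0.01, 0],
    [-0.15, 0.02, 0]
  ],
  "turn": [0, 0, 0, 0, 0, 0, 0, 0, 0, 0, 0, 0, 0, 0, 0, 0, 0, 0, 0, 0]
}}

```text
t: 17.6
tcp_pos: [0.5049, -0.1028, 0.1103]
tool_rot: [-3.14, 0.001, -2.938]
force: [0.1, -5.6, 5.3]
opening: 0.0193
gripper_force: 12.0
```

```bash
python3 - <<'E'
from h import *
c=np.load('c.npy');st();a=ang(c);print(a);rows(c,100,200,5,20);save('scene','s5')
E
```

```text
t 17.6 feeder mm [ 10.  -46.  110.3] yaw-feeder -180.09 tilt [ 0.0011 -0.0017] F [ 0.1 -5.6  5.3] op 19.3 gf 12.0
(np.float64(99.28207383051256), np.float64(46.38530857213905))
[[-0.17, 0.09, 0], [-0.15, 0.05, 0], [-0.14, 0.06, 0], [-0.14, 0.07, 0], [-0.13, 0.09, 0], [-0.13, 0.09, 0], [-0.11, 0.11, 0], [-0.11, 0.11, 0], [-0.1, 0.13, 0], [-0.08, 0.13, 0], [-0.07, 0.14, 0], [-0.06, 0.15, 0], [-0.05, 0.15, 0], [-0.03, 0.15, 0], [-0.02, 0.15, 0], [-0.01, 0.16, 0], [0.01, 0.16, 0], [0.02, 0.15, 0], [0.03, 0.16, 0], [0.05, 0.15, 0]]
```

Call:
{"method": "servo_tool", "body": {
  "jaw": [10, 10, 10, 10, 10, 10, 10, 10, 10, 10, 10, 10, 10, 10, 10, 10, 10, 10, 10, 10],
  "xyz": [
    [-0.16, 0.06, 0],
    [-0.15, 0.06, 0],
    [-0.14, 0.06, 0],
    [-0.14, 0.08, 0],
    [-0.13, 0.09, 0],
    [-0.13, 0.09, 0],
    [-0.11, 0.11, 0],
    [-0.11, 0.11, 0],
    [-0.1, 0.13, 0],
    [-0.08, 0.13, 0],
    [-0.07, 0.14, 0],
    [-0.06, 0.15, 0],
    [-0.05, 0.15, 0],
    [-0.03, 0.15, 0],
    [-0.02, 0.15, 0],
    [-0.01, 0.16, 0],
    [0.01, 0.16, 0],
    [0.02, 0.15, 0],
    [0.03, 0.16, 0],
    [0.05, 0.15, 0]
  ],
  "turn": [0, 0, 0, 0, 0, 0, 0, 0, 0, 0, 0, 0, 0, 0, 0, 0, 0, 0, 0, 0]
}}

```text
t: 19.65
tcp_pos: [0.5246, -0.0339, 0.1102]
tool_rot: [3.141, -0.002, -2.937]
force: [-0.3, -2.0, 11.2]
opening: 0.0196
gripper_force: 12.1
```

```bash
python3 - <<'E'
from h import *
c=np.load('c.npy');st();a=ang(c);print(a);rows(c,200,300,5,20)
E
```

```text
t 19.65 feeder mm [ 43.3  17.4 110.2] yaw-feeder -180.01 tilt [-0.0023  0.0001] F [-0.3 -2.  11.2] op 19.6 gf 12.1
(np.float64(203.3664865528576), np.float64(44.43721287212762))
[[0.0, 0.06, 0], [0.07, 0.14, 0], [0.09, 0.13, 0], [0.09, 0.12, 0], [0.11, 0.12, 0], [0.11, 0.1, 0], [0.13, 0.1, 0], [0.13, 0.08, 0], [0.14, 0.08, 0], [0.15, 0.06, 0], [0.15, 0.04, 0], [0.15, 0.04, 0], [0.15, 0.02, 0], [0.16, 0.01, 0], [0.16, -0.01, 0], [0.15, -0.02, 0], [0.16, -0.04, 0], [0.15, -0.04, 0], [0.14, -0.06, 0], [0.14, -0.08, 0]]
```

Call:
{"method": "servo_tool", "body": {
  "jaw": [10, 10, 10, 10, 10, 10, 10, 10, 10, 10, 10, 10, 10, 10, 10, 10, 10, 10, 10, 10],
  "xyz": [
    [0.02, 0.08, -0.01],
    [0.06, 0.14, -0.01],
    [0.08, 0.12, -0.01],
    [0.09, 0.12, -0.01],
    [0.11, 0.12, 0],
    [0.11, 0.1, 0],
    [0.13, 0.1, 0],
    [0.13, 0.08, 0],
    [0.14, 0.08, 0],
    [0.15, 0.06, 0],
    [0.15, 0.04, 0],
    [0.15, 0.04, 0],
    [0.15, 0.02, 0],
    [0.16, 0.01, 0],
    [0.16, -0.01, 0],
    [0.15, -0.02, 0],
    [0.16, -0.04, 0],
    [0.15, -0.04, 0],
    [0.14, -0.06, 0],
    [0.14, -0.08, 0]
  ],
  "turn": [0, 0, 0, 0, 0, 0, 0, 0, 0, 0, 0, 0, 0, 0, 0, 0, 0, 0, 0, 0]
}}

```text
t: 21.65
tcp_pos: [0.4597, -0.0262, 0.1104]
tool_rot: [-3.141, 0.001, -2.937]
force: [4.5, -4.2, -2.9]
opening: 0.0196
gripper_force: 12.0
```

```bash
python3 - <<'E'
from h import *
c=np.load('c.npy');st();a=ang(c);print(a);rows(c,a[0],360,5,13)
E
```

```text
t 21.65 feeder mm [-18.7  38.2 110.4] yaw-feeder -180.02 tilt [ 0.001  -0.0002] F [ 4.5 -4.2 -2.9] op 19.6 gf 12.0
(np.float64(298.90680863155757), np.float64(43.84717515363026))
[[0.16, -0.04, 0], [0.12, -0.09, 0], [0.12, -0.11, 0], [0.11, -0.11, 0], [0.1, -0.12, 0], [0.08, -0.14, 0], [0.08, -0.13, 0], [0.06, -0.15, 0], [0.05, -0.15, 0], [0.04, -0.15, 0], [0.02, -0.15, 0], [0.01, -0.16, 0], [0.0, -0.04, 0]]
```

Call:
{"method": "servo_tool", "body": {
  "jaw": [10, 10, 10, 10, 10, 10, 10, 10, 10, 10, 10, 10, 10, 10],
  "xyz": [
    [0.14, -0.06, 0],
    [0.13, -0.08, 0],
    [0.12, -0.1, 0],
    [0.11, -0.11, 0],
    [0.1, -0.12, 0],
    [0.09, -0.14, 0],
    [0.08, -0.13, 0],
    [0.06, -0.15, 0],
    [0.05, -0.15, 0],
    [0.04, -0.15, 0],
    [0.02, -0.15, 0],
    [0.01, -0.08, 0],
    [0, 0, 0],
    [0, 0, 0]
  ],
  "turn": [0, 0, 0, 0, 0, 0, 0, 0, 0, 0, 0, 0, 0, 0]
}}

```text
t: 23.05
tcp_pos: [0.4436, -0.0652, 0.1105]
tool_rot: [3.141, 0.0, -2.937]
force: [5.4, 0.7, -4.3]
opening: 0.0196
gripper_force: 11.9
```

```bash
python3 - <<'E'
from h import *
c=np.load('c.npy');st([c[0]-45,c[1],110.3]);a=ang(c);print(a)
E
```

```text
t 23.05 feeder mm [-42.5   3.2 110.5] yaw-feeder -180.01 tilt [0.0002 0.0005] F [ 5.4  0.7 -4.3] op 19.6 gf 11.9
units [ 0.002 -0.137  0.008]
(np.float64(355.64132257037755), np.float64(45.071519733699674))
```

Call:
{"method": "servo_tool", "body": {
  "jaw": [10, 10, 10, 10, 10],
  "xyz": [
    [0, -0.07, 0],
    [0, -0.07, 0],
    [0, 0, 0],
    [0, 0, 0],
    [0, 0, 0]
  ],
  "turn": [0, 0, 0, 0, 0]
}}

```text
t: 23.55
tcp_pos: [0.444, -0.0688, 0.1105]
tool_rot: [3.141, -0.0, -2.937]
force: [5.2, 1.9, -5.1]
opening: 0.0192
gripper_force: 11.9
```

```bash
python3 - <<'E'
from h import *
c=np.load('c.npy');st([c[0]-45,c[1],110.3]);a=ang(c);print(a)
E
```

```text
t 23.55 feeder mm [-42.7  -0.4 110.5] yaw-feeder -180.02 tilt [-0.0002  0.0004] F [ 5.2  1.9 -5.1] op 19.2 gf 11.9
units [-0.008  0.006  0.008]
(np.float64(0.17960109767329868), np.float64(45.191000629501204))
```

Call:
{"method": "servo_tool", "body": {
  "jaw": [22, 26, 32, 40, 50, 50, 50, 50, 50, 50, 50, 50],
  "xyz": [
    [0, 0, 0],
    [0, 0, 0],
    [0, 0, 0],
    [0, 0, 0],
    [0, 0, 0],
    [0, 0, -0.5],
    [0, 0, -0.9],
    [0, 0, -1],
    [0, 0, -1],
    [0, 0, -1],
    [0, 0, -0.6],
    [0, 0, 0]
  ],
  "turn": [0, 0, 0, 0, 0, 0, 0, 0, 0, 0, 0, 0]
}}

```text
t: 24.75
tcp_pos: [0.4453, -0.0693, 0.2378]
tool_rot: [-3.14, 0.004, -2.937]
force: [0.9, -0.2, 0.0]
opening: 0.0498
gripper_force: 0.0
```

Call:
{"method": "servo_tool", "body": {
  "jaw": [50, 50, 50, 50, 50, 50, 50, 50, 50, 50, 50, 50],
  "xyz": [
    [0, 0.5, 0],
    [0, 0.9, 0],
    [0, 1, 0],
    [0, 1, 0],
    [0, 1, 0],
    [0, 1, 0],
    [0, 1, 0],
    [0, 1, 0],
    [0, 1, 0],
    [0, 0.8, 0],
    [0, 0.4, 0],
    [0, 0, 0]
  ],
  "turn": [0, 0, 0, 0, 0, 0, 0, 0, 0, 0, 0, 0]
}}

```text
t: 25.95
tcp_pos: [0.3943, 0.167, 0.2349]
tool_rot: [-3.141, -0.002, -2.934]
force: [0.4, 0.1, -0.2]
opening: 0.0504
gripper_force: 0.0
```

```bash
python3 - <<'E'
from h import *
st();a=save('scene','s9');b=save('top','t9')
x=cv2.resize(a['image'][150:240,255:385],(520,360),interpolation=cv2.INTER_CUBIC)
y=cv2.resize(b['image'][125:275,280:380],(270,405),interpolation=cv2.INTER_CUBIC)
o=load('s5')['image'];t0=load('t0')['image'];z=cv2.resize(t0[125:275,280:380],(270,405),interpolation=cv2.INTER_CUBIC)
out=np.zeros((600,800,3),np.uint8);out[:360,:520]=x;out[:405,525:795]=y
out[370:600,:520]=cv2.resize(b['image'][180:280,160:386],(520,230))
out[410:600,525:795]=z[215:405]
cv2.imwrite('pics/f.png',out)
E
```

```text
t 25.95 feeder mm [-43.5 240.6 234.9] yaw-feeder -179.86 tilt [-0.0019 -0.0005] F [ 0.4  0.1 -0.2] op 50.4 gf 0.0
```

View pics/f.png

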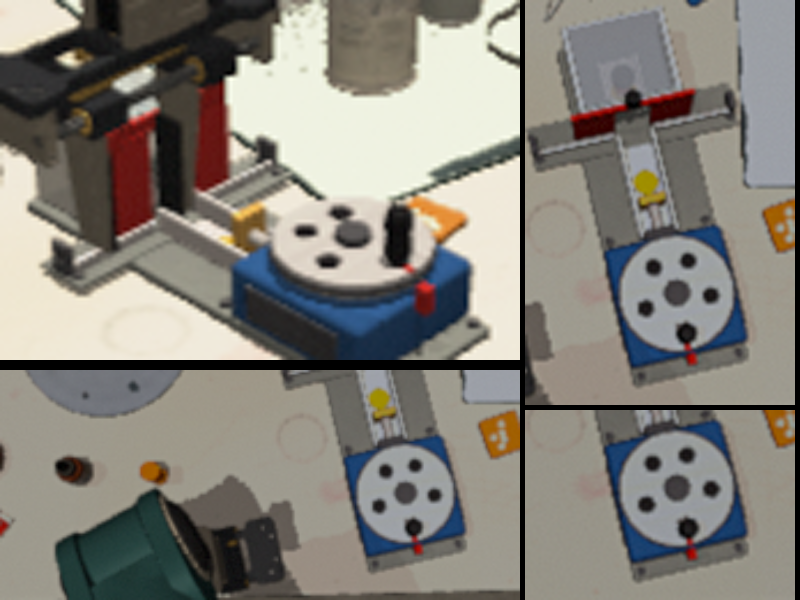

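The last picture shows the pusher home, the knob centred at the port and the round cap seen through the booth roof at (623,77) in the crop, so the vial is upright. The handle is by the pointer. I'll check the wheel angle numerically against the start picture.

```bash
python3 - <<'E'
from h import *
def cen(im,x,y,r):
    p=255-im[y-r:y+r+1,x-r:x+r+1].max(2).astype(float);p=np.clip(p-150,0,None);g=np.mgrid[-r:r+1,-r:r+1];return x+(g[1]*p).sum()/p.sum(),y+(g[0]*p).sum()/p.sum()
for f in('t0','t9'):
    c=load(f);im=c['image'];print(f,'handle',np.round(cen(im,340,248,5),2),[np.round(cen(im,*q,4),2) for q in((327,224),(340,221),(349,234),(325,239))])
c=load('t9');b=c
for th in (-3,0,3): a=np.radians(180+th);print(th,pix(b,tow([.045*np.cos(a),.045*np.sin(a),.126])))
# knob & booth cap
print('knob',pix(b,tow([.2,0,.147])),cen(c['image'],320,161,4),'cap exp',pix(b,tow([.243,0,.08])), 'slope/mm',pix(b,tow([.2,0.001,.147]))-pix(b,tow([.2,0,.147])))
im=c['image'][140:170,300:335].max(2); print(im[5:25:1,8:26])
i0=load('t0')['image'][140:170,300:335].max(2); print(i0[5:25,8:26])
E
```

```text
t0 handle [339.91 248.04] [array([326.79, 223.92]), array([339.39, 220.9 ]), array([348.45, 233.39]), array([324.47, 239.11])]
t9 handle [339.27 248.07] [array([327.1 , 223.52]), array([339.91, 221.05]), array([348.31, 233.97]), array([324.19, 238.72])]
-3 [339.59713545 248.64842964]
0 [340.44732076 248.47264696]
3 [341.28666369 248.252338  ]
knob [319.97324317 160.91815323] (np.float64(319.7048728164266), np.float64(162.04198590254367)) cap exp [316.42620908 152.76718796] slope/mm [-0.3538337   0.07936182]
[[133 133 133 133 133 133 132 133 132 131 133 136 139 140 132 133 133 131]
 [132 133 133 132 131 132 134 138 140 136 136 140 142 145 133 133 133 134]
 [131 133 135 137 138 138 140 145 149 146 145 143 142 144 131 130 134 133]
 [137 138 142 145 148 144 141 142 141 140 143 143 142 142 134 132 135 131]
 [145 147 145 145 144 137 130 129 127 129 137 141 144 139 140 133 133 134]
 [147 145 146 146 137 127 123 124 123 122 125 133 139 140 144 133 131 134]
 [146 143 144 143 131 124 123 123 126 125 122 127 131 140 143 133 132 134]
 [145 141 146 140 125 124 123 124 123 125 124 123 132 143 140 
[... 1714 characters left out ...]
134 138 134 136 126 127]
 [129 138 135 138 135 134 136 136 134 135 135 135 135 134 137 134 127 127]
 [130 138 139 137 133 135 135 134 135 133 134 134 133 134 138 134 131 127]
 [129 135 142 136 133 135 136 136 134 135 133 136 134 133 136 134 135 129]
 [127 132 142 138 136 136 134 136 136 136 134 135 134 136 137 131 128 127]
 [125 129 141 136 134 134 135 135 133 134 133 128 128 138 142 142 132 125]
 [127 131 135 135 137 133 131 124 129 135 139 134 132 128 140 147 149 143]
 [127 127 124 127 141 147 138 125 127 135 147 152 142 130 147 149 158 152]
 [132 132 131 129 138 144 148 149 140 141 148 156 156 145 135 132 133 119]
 [135 129 138 133 143 147 152 158 151 136 133 133 128 104  68  53  56  59]]
```

The handle and holes show the wheel about 2° short of the pointer compared with the start. That's small but easy to mend: regrip the handle and nudge it 1.7 mm.

Call:
{"method": "servo_tool", "body": {
  "jaw": [50, 50, 50, 50, 50, 50, 50, 50, 50, 50, 50, 50],
  "xyz": [
    [0, -0.5, 0],
    [0, -0.9, 0],
    [0, -1, 0],
    [0, -1, 0],
    [0, -1, 0],
    [0, -1, 0],
    [0, -1, 0],
    [0, -1, 0],
    [0, -1, 0],
    [0, -0.8, 0],
    [0, -0.44, 0],
    [0, 0, 0]
  ],
  "turn": [0, 0, 0, 0, 0, 0, 0, 0, 0, 0, 0, 0]
}}

```text
t: 27.25
tcp_pos: [0.4441, -0.0719, 0.2357]
tool_rot: [-3.141, -0.0, -2.941]
force: [-0.5, -0.1, -0.2]
opening: 0.0502
gripper_force: 0.0
```

```bash
python3 - <<'E'
from h import *
st([-42.5,-0.4,110])
E
```

```text
t 27.25 feeder mm [-43.3  -3.4 235.7] yaw-feeder -180.25 tilt [-0.0004 -0.0003] F [-0.5 -0.1 -0.2] op 50.2 gf 0.0
units [-0.033  0.123  5.027]
```

Call:
{"method": "servo_tool", "body": {
  "jaw": [50, 50, 50, 50, 50, 50, 50, 50, 30, 10, 10, 10, 10, 10, 10],
  "xyz": [
    [-0.02, 0.1, 0.4],
    [0, 0, 0.9],
    [0, 0, 0.9],
    [0, 0, 0.9],
    [0, 0, 0.9],
    [0, 0, 0.7],
    [0, 0, 0.3],
    [0, 0, 0],
    [0, 0, 0],
    [0, 0, 0],
    [0, 0, 0],
    [0, 0, 0],
    [0, 0, 0],
    [0, 0, 0],
    [0, 0, 0]
  ],
  "turn": [0, 0, 0, 0, 0, 0, 0, 0, 0, 0, 0, 0, 0, 0, 0]
}}

```text
t: 28.75
tcp_pos: [0.4448, -0.0677, 0.1113]
tool_rot: [-3.141, 0.001, -2.937]
force: [-0.6, 0.3, 5.8]
opening: 0.0198
gripper_force: 12.0
```

```bash
python3 - <<'E'
from h import *
st([-42.5,-1.7,110])
def cen(im,x,y,r):
    p=255-im[y-r:y+r+1,x-r:x+r+1].max(2).astype(float);p=np.clip(p-150,0,None);g=np.mgrid[-r:r+1,-r:r+1];return x+(g[1]*p).sum()/p.sum(),y+(g[0]*p).sum()/p.sum()
for f in('t0','t9','tA'):
    im=(save('top',f) if f=='tA' else load(f))['image'];print(f,[np.round(cen(im,*q,4),2) for q in((327,224),(340,221),(349,234),(325,239))])
E
```

```text
t 28.75 feeder mm [-41.8   0.6 111.3] yaw-feeder -180.03 tilt [ 0.001  -0.0001] F [-0.6  0.3  5.8] op 19.8 gf 12.0
units [ 0.029 -0.092  0.053]
t0 [array([326.79, 223.92]), array([339.39, 220.9 ]), array([348.45, 233.39]), array([324.47, 239.11])]
t9 [array([327.1 , 223.52]), array([339.91, 221.05]), array([348.31, 233.97]), array([324.19, 238.72])]
tA [array([327.39, 224.38]), array([339.83, 221.78]), array([348.97, 234.1 ]), array([324.4 , 239.11])]
```

Call:
{"method": "servo_tool", "body": {
  "jaw": [10, 10, 10, 10, 22, 26, 32, 40, 50, 50, 50, 50, 50, 50, 50, 50],
  "xyz": [
    [0, -0.04, 0],
    [0, -0.03, 0],
    [0, 0, 0],
    [0, 0, 0],
    [0, 0, 0],
    [0, 0, 0],
    [0, 0, 0],
    [0, 0, 0],
    [0, 0, 0],
    [0, 0, -0.5],
    [0, 0, -0.9],
    [0, 0, -1],
    [0, 0, -1],
    [0, 0, -1],
    [0, 0, -0.6],
    [0, 0, 0]
  ],
  "turn": [0, 0, 0, 0, 0, 0, 0, 0, 0, 0, 0, 0, 0, 0, 0, 0]
}}

```text
t: 30.4
tcp_pos: [0.446, -0.0694, 0.2377]
tool_rot: [-3.14, 0.004, -2.937]
force: [0.2, -1.1, -0.2]
opening: 0.0498
gripper_force: 0.0
```

Call:
{"method": "servo_tool", "body": {
  "jaw": [50, 50, 50, 50, 50, 50, 50, 50, 50, 50, 50, 50],
  "xyz": [
    [0, 0.5, 0],
    [0, 0.9, 0],
    [0, 1, 0],
    [0, 1, 0],
    [0, 1, 0],
    [0, 1, 0],
    [0, 1, 0],
    [0, 1, 0],
    [0, 1, 0],
    [0, 0.8, 0],
    [0, 0.4, 0],
    [0, 0, 0]
  ],
  "turn": [0, 0, 0, 0, 0, 0, 0, 0, 0, 0, 0, 0]
}}

```text
t: 31.6
tcp_pos: [0.3949, 0.1668, 0.2349]
tool_rot: [-3.142, -0.002, -2.934]
force: [0.3, -1.0, -0.8]
opening: 0.0502
gripper_force: 0.0
```

```bash
python3 - <<'E'
from h import *
st()
def cen(im,x,y,r):
    p=255-im[y-r:y+r+1,x-r:x+r+1].max(2).astype(float);p=np.clip(p-150,0,None);g=np.mgrid[-r:r+1,-r:r+1];return x+(g[1]*p).sum()/p.sum(),y+(g[0]*p).sum()/p.sum()
for f in('t0','t9','tB'):
    im=(save('top',f) if f=='tB' else load(f))['image'];print(f,np.round(cen(im,340,248,5),2),[np.round(cen(im,*q,4),2) for q in((327,224),(340,221),(349,234),(325,239))])
E
```

```text
t 31.6 feeder mm [-43.  240.4 234.9] yaw-feeder -179.86 tilt [-0.0019 -0.0005] F [ 0.3 -1.  -0.8] op 50.2 gf 0.0
t0 [339.91 248.04] [array([326.79, 223.92]), array([339.39, 220.9 ]), array([348.45, 233.39]), array([324.47, 239.11])]
t9 [339.27 248.07] [array([327.1 , 223.52]), array([339.91, 221.05]), array([348.31, 233.97]), array([324.19, 238.72])]
tB [339.39 248.01] [array([327.05, 223.55]), array([339.78, 220.98]), array([348.31, 233.79]), array([324.32, 238.8 ])]
```

The wheel is now about 1.5° from its starting mark, which is at the pointer within measuring accuracy. I'm handing in.

```bash
python3 -c "
from h import *
print(close_job())"
```

```text
the job is handed in; nothing more can be done
None
```

The job is handed in: the pink vial was fed into the booth and looks upright through the roof, the shutter is at its open stop, and the flywheel made one revolution with the pusher home, though it stopped about 1.5° short of its red pointer.

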